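# Centre a food tub between the stops of a portion scale and tare it

## Task

The lidded food tub stands crooked at the empty end of the portion scale's plate. Push it along the plate, without lifting or tipping it, until it stands square and exactly in the middle between the two side stops, with its ends level with the ends of the stops. Then, with the tub left standing there, press the round key on the scale fully down and let it go; do not disturb the spice jars and the food tin behind the scale.

Things in the scene. Friction and masses are not known exactly. Their poses are not given: they have to be found in the camera images.
- scale: Bench portion scale, fixed. Origin: centre of its underside, on the worktable. z up; y along its steel plate, from the empty loading end (-y) to the end with the stops (+y); -x is the console side, facing the robot. The plate is 180 mm along x, 290 mm along y (-145 to 145), top 45 mm above the origin, slippery (friction about 0.3). The console strip in front of it (x -140 to -90) is 37 mm high.
- stage_centre (a point): The point on top of the plate midway between the two stops, at (0, 50, 45) mm in the scale's frame, same axes; an engraved cross marks it. The stops are straight aluminium bars along y, 10 mm thick, 14 mm above the plate, inner faces 66 mm either side of this point, 124 mm long (62 mm either way from this point), ends rounded.
- tub: Clear food tub with a closed, fixed blue lid, about 0.35 kg. Origin: centre of its underside, reads up to 2 mm below the plate's top when standing on it. The lid is its widest part: 100 mm along x, 124 mm along y, rounded corners, 50 to 59 mm above the origin; the walls taper to 86 x 112 mm at the foot. It starts upright at the loading end, its y within 0.3 rad of the scale's y.
- tare_key (a joint): Travel of the scale's round key: 0 released, 0.006 m fully down; grows as it is pressed straight down. Spring, about 1.5 N at first and 5 N fully down; springs back.
- tare_key_top (a point): Centre of the top face of the round grey key, 30 mm in diameter, in a black collar of 46 mm on the console strip; released it is 59 mm above the worktable.
- spice_jar: Bystander: glass spice jar with yellow cap, 44 x 44 x 100 mm, standing behind the scale. Origin: centre of its underside.
- tin: Bystander: food tin, 75 mm in diameter, 110 mm high, behind the scale. Origin: centre of its underside.

How it is judged:
By the outcome, as a careful person would: the job done as asked, in the order asked, and still so for the second after the job is handed in, with the robot touching nothing.
It also fails if it takes over 72 s, if anything falls off the work surface, if the arm or the gripper's body presses on something with over 40 N, if the wrist force passes 120 N, or if a joint passes its speed limit or range.

## Robot

A 6-joint arm with a two-finger parallel gripper is mounted at the origin on a cart in front of the work surface, level with it; the furniture and walls round the work are solid. World frame = base frame: x ahead of the robot, y to its left, z up, the work surface at z = 0. Lengths are in m, angles in rad, forces in N, time in s.
With the tool pointing down it reaches from about 0.35 to 0.8 m from the base axis. Payload 7.3 kg.
Tool frame: the origin (TCP) lies at the very end of the fingers, on their centre line; the grasp point (between the pads) lies 19 mm behind it; z points along the fingers, y is the line along which they close (so a half turn about z gives the same grasp; the last joint's range is limited). The gripper opens to 85 mm and grips with 20 to 120 N. Pads are 22 mm wide; open, the fingers measure 114 mm over their backs; the gripper's body (76 mm by 85 mm) begins 54 mm behind the grasp point. The pads swing forward as they close: fully open they stand 13 mm farther back than shut.
Start: joints at [1.028, 0.342, 1.524, -0, 1.275, -0.146], TCP at [0.203, 0.484, 0.231] pointing down, gripper open.
Joint ranges: [-2.53, 2.53], [-0.77, 2.02], [0.04, 2.7], [-1, 4.14], [0.28, 2.66], [-3.11, 3.11]. Speed limits (rad/s): [2.57, 2.57, 3.14, 3.14, 3.14, 3.14].

## Interface

Orientations are given as a unit quaternion [w, x, y, z].
In Python, from plant import ctrl, optics, ticket gives the robot as it stands.
- The arm moves only by the tool apply_moves, never from a script. Its argument "deltas" is a list of rows, each a list of 7 numbers: the turn, a rotation vector about the world's x, y, z scaled (see below), then the shift along the world's x, y, z scaled (see below), then the opening, from 0 (shut) to 1 (fully open). In form: [[rx, ry, rz, x, y, z, hand], ...]. A call has 1 to 5 rows; each row shifts and turns the commanded pose from where the row before left it; what a row does not reach is not made up. The controller multiplies each number of a shift by 50 mm and each number of a turn by 180 degrees. A row lasts 1/8 s, in which the tool goes at most 62.5 mm and 10.7 degrees, less where a joint would pass 70% of its speed; a pose out of reach is approached as far as the arm can. A call with a number of a shift or a turn outside -1 to 1 is refused whole. A call with a gripper value outside its range is refused whole. The fingers move at their own pace and stop on an object; the grip force is fixed at half the most. Time passes only in rows, so rows that do not move let the fingers close. It gives the time, the measured TCP pose, the force, the opening and the grip force at its end, in the units of the state.
- ctrl.read_state(): the state, without advancing time (a new reading comes with each control period).
- optics.grab_frame(name): name is "side" or "top"; returns the picture (480x640x3 uint8, blue, green, red); there is no depth.
- optics.camera_params(name): a dict with "fx", "fy", "cx", "cy" (pixels), "rvec" (rotation vector, rad) and "tvec" (3), from world to camera coordinates, as OpenCV has them. Camera axes: x right, y down, z forward; pixel columns grow to the right and rows downward; lengths in m; the calibration is good to about 2 mm. A picture is of the moment at which its call begins. camera_params takes no time and is no camera call.
- ticket.hand_in(): hands the job in; it is judged then, once.
The state is a dict: "time_s": time; "qpos": joint angles; "dq": joint speeds; "joint_efforts": joint torques, N m; "tcp_pos": TCP position; "orientation": TCP orientation; "force": force on the tool from outside, world axes, zero at the start; "wrist_torque": the same for the moment, N m; "grip_width": finger opening in m; "grip_force": force on a finger pad.
Only numpy, scipy, OpenCV 4.12 (cv2) and the standard library are available. Lean on these libraries where they do the work, as an engineer would, in place of code of your own. Each camera call takes 0.05 s, during which the arm holds its last target. There are 200 camera calls.

## Working session

There is one attempt and no reset: what is moved stays moved. The work goes in short steps, Python scripts to look and compute and a tool call to move; the robot and the scene stay as the last step left them, time stands still between calls to the robot, and variables do not carry over. Pictures are saved under pics/ and viewed, at most 10 in all, crops included, and the job is handed in when it is done.

Besides the shell and the picture viewer there is one more tool, called by a JSON object that holds its "op" and its "data", one argument or row to a line. apply_moves: Moves the arm, as the interface text tells. Its arguments: {"type":"object","properties":{"deltas":{"type":"array","items":{"type":"array","items":{"type":"number"}}}},"required":["deltas"]}

```bash
mkdir -p pics; python3 - <<'E'
from plant import ctrl, optics
import cv2
for n in ("top","side"):
    cv2.imwrite(f"pics/{n}0.png",optics.grab_frame(n)); print(optics.camera_params(n))
print(ctrl.read_state())
E
```

```text
{'fx': 492.3142535437737, 'fy': 492.3142535437737, 'cx': 316.90876563095765, 'cy': 241.5546092196133, 'rvec': array([ 2.14496572, -2.20136842,  0.08558476]), 'tvec': array([-0.06148598,  0.61714808,  0.85840141])}
{'fx': 502.6851264512181, 'fy': 502.6851264512181, 'cx': 327.698521173149, 'cy': 235.21348311679293, 'rvec': array([ 0.495229  , -2.63747358,  1.25327554]), 'tvec': array([0.51990195, 0.24817321, 0.62553695])}
{'time_s': 0.1, 'qpos': array([ 1.02801337e+00,  3.42650973e-01,  1.52491537e+00,  2.54266982e-05,
        1.27537560e+00, -1.45979614e-01]), 'dq': array([-0.00095564, -0.00266603, -0.00429319, -0.00220625, -0.00172973,
       -0.00063975]), 'joint_efforts': array([ 1.58849572e-03, -4.34447622e+01, -2.46492434e+01, -1.54483223e-04,
        4.65279620e-03, -4.95061715e-05]), 'tcp_pos': array([0.20267984, 0.48392462, 0.23069866]), 'orientation': array([-2.39216271e-04,  1.97106204e-01,  9.80381910e-01, -6.30928349e-04]), 'force': array([ 0.26455159,  0.66880629, -0.29937405]), 'wrist_torque': array([-0.04175063,  0.00808684, -0.04939576]), 'grip_force': 0.0, 'grip_width': 0.08542365222986478}
```

View pics/top0.png

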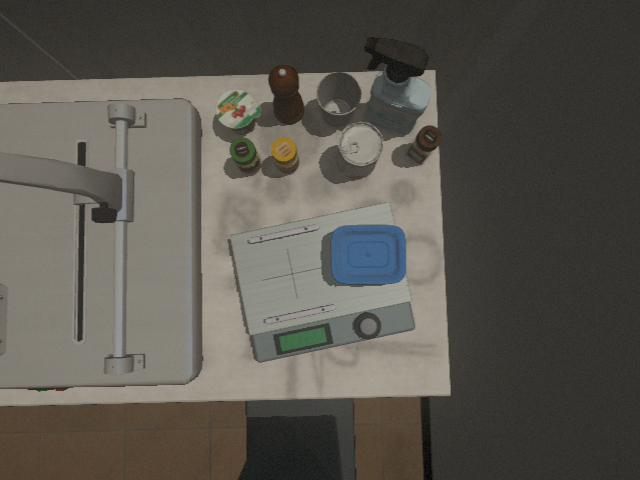

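View pics/side0.png

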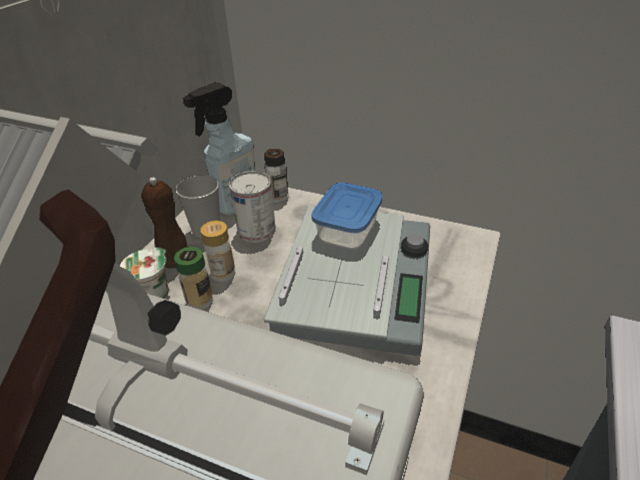

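The top view shows the scale with its cross near (291,272), stops near (283,234) and (299,314), the key at (367,326) and the lid at (368,255). The side view shows the same things: lid (347,207), key (414,245), cross (336,281). No arm is visible in the workspace. Next I'll measure.

```bash
cat > h.py <<'E'
import numpy as np, cv2
from plant import ctrl, optics
def cam(n):
    p=optics.camera_params(n); R=cv2.Rodrigues(p["rvec"])[0]; t=np.array(p["tvec"])
    K=np.array([[p["fx"],0,p["cx"]],[0,p["fy"],p["cy"]],[0,0,1]]); return K,R,t
def ray(n,uv,z):
    K,R,t=cam(n); uv=np.atleast_2d(np.float64(uv))
    d=(np.linalg.inv(K)@np.c_[uv,np.ones(len(uv))].T).T@R; c=-R.T@t
    return c+d*((z-c[2])/d[:,2])[:,None]
def proj(n,P):
    K,R,t=cam(n); q=(K@(R@np.atleast_2d(P).T+t[:,None])).T; return q[:,:2]/q[:,2:]
def lid(n,img,z):
    hsv=cv2.cvtColor(img,cv2.COLOR_BGR2HSV)
    m=cv2.inRange(hsv,(100,120,50),(125,255,255))
    m=cv2.morphologyEx(m,cv2.MORPH_CLOSE,np.ones((5,5)))
    c=max(cv2.findContours(m,cv2.RETR_EXTERNAL,cv2.CHAIN_APPROX_NONE)[0],key=cv2.contourArea)
    P=ray(n,c[:,0],z)[:,:2]
    r=cv2.minAreaRect((P*1000).astype(np.float32)); return r,c
E
python3 - <<'E'
from h import *
for n in("top","side"):
    img=cv2.imread(f"pics/{n}0.png"); hsv=cv2.cvtColor(img,cv2.COLOR_BGR2HSV)
    K,R,t=cam(n); print(n,"cam",-R.T@t, "base px",proj(n,[[0,0,0],[.203,.484,.231]]).round().tolist())
    print("lid",lid(n,img,.104 if n=="top" else .104)[0])
    g=cv2.inRange(hsv,(50,80,30),(80,255,255))
    for c in cv2.findContours(g,0,1)[0]:
        if cv2.contourArea(c)>150: r=cv2.minAreaRect(c); print("green",r)
print("key",ray("top",[[367,326]],.059),ray("side",[[414,243]],.059))
print("cross",ray("top",[[291,272]],.045),ray("side",[[336,281]],.045))
print("plate corners",ray("top",[[230,235],[390,204],[410,304],[248,334]],.045))
img=cv2.imread("pics/top0.png")[190:370,220:420]
a=cv2.resize(img,(800,720),interpolation=cv2.INTER_CUBIC)[:600]
cv2.imwrite("pics/top0c.png",a)
E
```

```text
top cam [ 0.53872226 -0.08346842  0.90791883] base px [[282.0, 596.0], [-102.0, 551.0]]
lid ((586.2317504882812, -161.570556640625), (118.98274230957031, 94.94010162353516), 88.5340576171875)
green ((302.413818359375, 338.96551513671875), (14.832754135131836, 45.528316497802734), 78.11134338378906)
side cam [0.3497931  0.49558152 0.59601024] base px [[745.0, 435.0], [710.0, 1037.0]]
lid ((583.5526733398438, -156.7659912109375), (117.20126342773438, 95.08788299560547), 88.748291015625)
green ((409.0563049316406, 296.2713317871094), (17.701448440551758, 37.79814147949219), 6.709836483001709)
green ((188.73532104492188, 260.4411926269531), (26.92145538330078, 28.376665115356445), 75.96376037597656)
key [[ 0.46587992 -0.15933759  0.059     ]] [[ 0.46389314 -0.14840838  0.059     ]]
cross [[ 0.56143693 -0.03088956  0.045     ]] [[ 0.55787946 -0.03205559  0.045     ]]
plate corners [[ 0.6293735   0.07538191  0.045     ]
 [ 0.67697746 -0.20855137  0.045     ]
 [ 0.50060923 -0.2365053   0.045     ]
 [ 0.45608349  0.04591474  0.045     ]]
```

View pics/top0c.png

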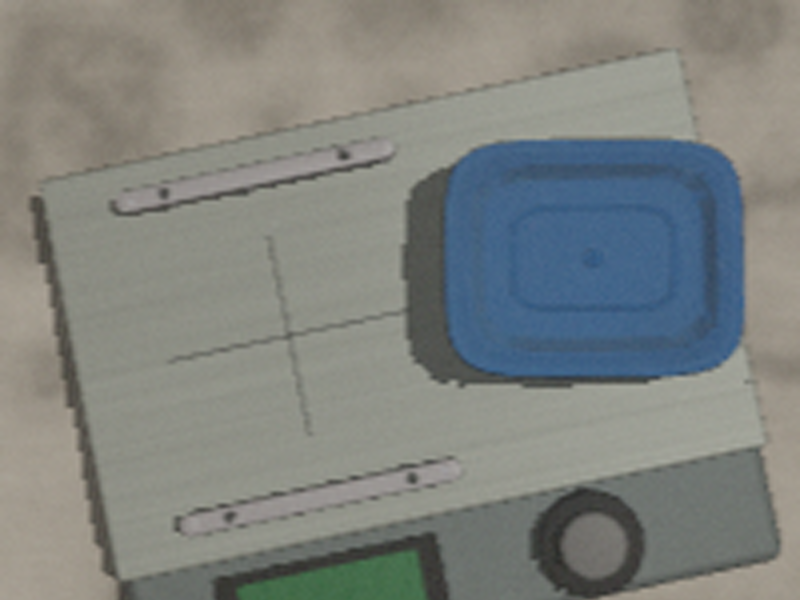

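The zoom shows the cross centre at crop (290,335). Stop A runs (110,207)–(396,148), stop B (176,525)–(463,465), and the key centre is at (594,545). Next: the scale frame, and the tub in it.

```bash
cat >> h.py <<'E'
def crop(p): return (np.float64(p)+.5)/4-.5+np.array([220,190])
def frame():
    A=ray("top",crop([[165,193],[343,155],[110,206],[396,149]]),.059)[:,:2]
    B=ray("top",crop([[230,517],[412,478],[176,525],[463,465]]),.059)[:,:2]
    c=np.mean(np.r_[A,B],0)
    d=(A[0]-A[1])+(B[0]-B[1])+(A[2]-A[3])+(B[2]-B[3]); yaw=np.arctan2(-d[0],d[1])
    return c,yaw,A,B
def toS(p,c,yaw):  # world->stage (mm)
    x=np.array([np.cos(yaw),np.sin(yaw)]); y=np.array([-x[1],x[0]])
    q=np.atleast_2d(p)[:,:2]-c; return np.c_[q@x,q@y]*1000
E
python3 - <<'E'
from h import *
c,yaw,A,B=frame(); print("stage",c,np.degrees(yaw))
print("stops rel",toS(A,c,yaw).round(1).tolist(),toS(B,c,yaw).round(1).tolist())
print("cross",toS(ray("top",crop([[290,335]]),.045),c,yaw))
print("crossarms",toS(ray("top",crop([[170,360],[268,237],[312,435]]),.045),c,yaw).round(1).tolist())
print("plate",toS(ray("top",crop([[42,182],[672,50],[766,445],[118,580]]),.045),c,yaw).round(1).tolist())
k=ray("top",crop([[594,545]]),.059); print("key",k,toS(k,c,yaw))
r,_=lid("top",cv2.imread("pics/top0.png"),.1035); print("tub",r,toS(np.array(r[0])/1000,c,yaw))
# side-view check
rel=lambda uv,z:toS(ray("side",uv,z),c,yaw).round(1).tolist()
print("side cross/key",rel([[336,281]],.045),rel([[413.5,241]],.059))
E
```

```text
stage [ 0.55876154 -0.03221107] 10.252124489127482
stops rel [[70.9, 39.5], [71.4, -39.4], [70.2, 63.9], [69.2, -62.4]] [[-71.2, 39.2], [-70.8, -40.3], [-69.9, 62.4], [-69.8, -62.8]]
cross [[ 0.1122214  -0.62757211]]
crossarms [[0.1, 53.0], [44.2, 0.3], [-44.5, -1.4]]
plate [[88.4, 93.1], [89.1, -191.2], [-88.7, -193.8], [-88.6, 93.4]]
key [[ 0.46604295 -0.16125954  0.059     ]] [[-114.20630257 -110.48604039]]
tub ((586.26123046875, -161.61912536621094), (119.0567398071289, 94.99915313720703), 88.53408813476562) [[   4.02858268 -132.2363353 ]]
side cross/key [[-0.8, 0.3]] [[-112.9, -102.5]]
```

{"op": "apply_moves", "data": {
  "deltas": [
    [0, 0, -0.016, 0.2, -0.8, 0.28, 0.6],
    [0, 0, -0.016, 0.2, -0.8, 0.28, 0.6],
    [0, 0, -0.016, 0.2, -0.8, 0.28, 0.6],
    [0, 0, -0.016, 0.2, -0.8, 0.28, 0.6],
    [0, 0, -0.016, 0.2, -0.8, 0.28, 0.6]
  ]
}}

```text
time_s: 0.72
tcp_pos: [0.2528, 0.2829, 0.3015]
orientation: [-0.0, 0.319, 0.948, -0.0]
force: [0.6, -0.4, -0.4]
grip_width: 0.0514
grip_force: 0.0
```

{"op": "apply_moves", "data": {
  "deltas": [
    [0, 0, -0.016, 0.4, -0.7, 0, 0.6],
    [0, 0, -0.016, 0.4, -0.7, 0, 0.6],
    [0, 0, -0.016, 0.4, -0.7, 0, 0.6],
    [0, 0, -0.016, 0.4, -0.7, 0, 0.6],
    [0, 0, -0.016, 0.4, -0.7, 0, 0.6]
  ]
}}

```text
time_s: 1.35
tcp_pos: [0.3532, 0.108, 0.3012]
orientation: [-0.0, 0.436, 0.9, -0.0]
force: [0.0, 0.2, -0.1]
grip_width: 0.051
grip_force: 0.0
```

{"op": "apply_moves", "data": {
  "deltas": [
    [0, 0, -0.016, 0.2, -0.8, 0, 0.6],
    [0, 0, -0.016, 0.2, -0.8, 0, 0.6],
    [0, 0, -0.016, 0.2, -0.8, 0, 0.6],
    [0, 0, -0.016, 0.2, -0.8, 0, 0.6],
    [0, 0, -0.016, 0.2, -0.8, 0, 0.6]
  ]
}}

```text
time_s: 1.98
tcp_pos: [0.4028, -0.0921, 0.3011]
orientation: [-0.0, 0.545, 0.838, 0.0]
force: [0.6, -0.0, 0.7]
grip_width: 0.0512
grip_force: 0.0
```

{"op": "apply_moves", "data": {
  "deltas": [
    [0, 0, -0.016, 0.4, -0.6, 0, 0.6],
    [0, 0, -0.016, 0.4, -0.6, 0, 0.6],
    [0, 0, -0.016, 0.4, -0.6, 0, 0.6],
    [0, 0, -0.016, 0.4, -0.6, 0, 0.6],
    [0, 0, -0.016, 0.4, -0.6, 0, 0.6]
  ]
}}

```text
time_s: 2.6
tcp_pos: [0.5033, -0.2417, 0.3008]
orientation: [-0.0, 0.646, 0.764, 0.0]
force: [1.1, -0.7, -0.1]
grip_width: 0.0514
grip_force: 0.0
```

{"op": "apply_moves", "data": {
  "deltas": [
    [0, 0, 0.0036, 0.68, -0.18, 0, 0.6],
    [0, 0, 0, 0.68, -0.18, 0, 0.6],
    [0, 0, 0, 0.69, -0.18, -0.6, 0.6],
    [0, 0, 0, 0, 0, -1, 0.6],
    [0, 0, 0, 0, 0, -1, 0.6]
  ]
}}

```text
time_s: 3.22
tcp_pos: [0.6054, -0.2676, 0.169]
orientation: [-0.0, 0.641, 0.768, -0.0]
force: [-0.2, -0.6, 0.4]
grip_width: 0.0515
grip_force: 0.0
```

{"op": "apply_moves", "data": {
  "deltas": [
    [0, 0, 0, 0, 0, -1, 0.6],
    [0, 0, 0, 0, 0, -0.7, 0.6],
    [0, 0, 0, 0, 0, -0.3, 0.6],
    [0, 0, 0, 0, 0, 0, 0.6]
  ]
}}

```text
time_s: 3.72
tcp_pos: [0.6051, -0.2676, 0.0707]
orientation: [-0.001, 0.641, 0.768, -0.0]
force: [1.0, 0.5, 0.6]
grip_width: 0.0512
grip_force: 0.0
```

```bash
cat > look.py <<'E'
import sys
from h import *
img=optics.grab_frame("top"); c,yaw,A,B=frame(); s=ctrl.read_state()
r,_=lid("top",img,.1035); a=r[2] if r[1][0]>r[1][1] else r[2]+90
rel=(a-90-np.degrees(yaw)+90)%180-90
print("tub stage",toS(np.array(r[0])/1000,c,yaw).round(1),"yaw",round(rel,2),np.round(r[1],1))
q=s["orientation"]; print("tcp stage",toS(s["tcp_pos"],c,yaw).round(1),s["tcp_pos"].round(4),"tool yaw rel",round(2*np.degrees(np.arctan2(q[2],q[1]))-90-np.degrees(yaw),2),"F",s["force"].round(1),s["time_s"])
if len(sys.argv)>1: cv2.imwrite(f"pics/{sys.argv[1]}.png",cv2.resize(img[150:400,180:460],None,fx=2,fy=2))
E
python3 look.py p1
```

```text
tub stage [[   3.9 -133. ]] yaw -11.72 [120.7  95. ]
tcp stage [[   4.4 -240.5]] [ 0.6059 -0.2681  0.0721] tool yaw rel 0.06 F [ 0.4 -1.3  0.3] 3.775
```

View pics/p1.png

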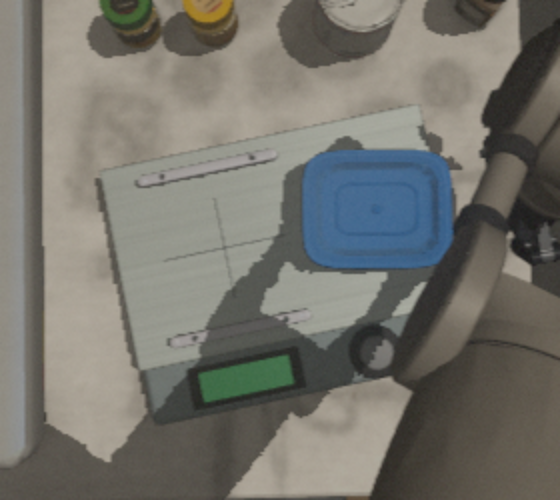

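The tub hasn't moved and the fingers are clear behind it (off to the right, lid at (377,209)). Now push along the plate.

{"op": "apply_moves", "data": {
  "deltas": [
    [0, 0, 0, -0.09, 0.49, 0, 0.6],
    [0, 0, 0, -0.035, 0.197, 0, 0.6],
    [0, 0, 0, -0.035, 0.197, 0, 0.6],
    [0, 0, 0, -0.035, 0.197, 0, 0.6],
    [0, 0, 0, -0.035, 0.197, 0, 0.6]
  ]
}}

```text
time_s: 4.4
tcp_pos: [0.594, -0.2037, 0.0717]
orientation: [0.0, 0.641, 0.768, -0.0]
force: [0.1, -1.7, 1.5]
grip_width: 0.0513
grip_force: 1.0
```

{"op": "apply_moves", "data": {
  "deltas": [
    [0, 0, 0, -0.036, 0.197, 0, 0.6],
    [0, 0, 0, -0.036, 0.197, 0, 0.6],
    [0, 0, 0, -0.036, 0.197, 0, 0.6],
    [0, 0, 0, -0.018, 0.1, 0, 0.6],
    [0, 0, 0, 0, 0, 0, 0.6]
  ]
}}

```text
time_s: 5.03
tcp_pos: [0.5873, -0.1686, 0.0711]
orientation: [-0.001, 0.64, 0.768, 0.0]
force: [-0.1, -0.1, 0.3]
grip_width: 0.0511
grip_force: 0.0
```

```bash
python3 look.py
```

```text
tub stage [[  6.6 -33.3]] yaw 62.65 [ 59.6 105.4]
tcp stage [[   3.8 -139.5]] [ 0.5873 -0.1688  0.071 ] tool yaw rel 0.08 F [ 0.6  0.1 -0.9] 5.075
```

```bash
python3 - <<'E'
from h import *
i=optics.grab_frame("side"); cv2.imwrite("pics/s1.png",cv2.resize(i[150:380,240:460],None,fx=2.5,fy=2.5))
c,yaw,_,_=frame(); r,_=lid("side",i,.1035); a=r[2] if r[1][0]>r[1][1] else r[2]+90
print(r,toS(np.array(r[0])/1000,c,yaw),a-90-np.degrees(yaw))
E
```

```text
((564.6083374023438, -96.66425323486328), (96.1714096069336, 118.7662124633789), 5.576885223388672) [[ -5.71793216 -64.46474361]] -4.67523926573881
```

View pics/s1.png

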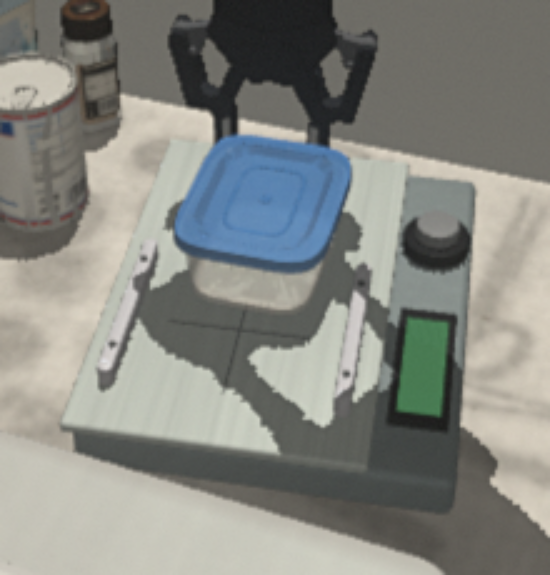

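The side view shows both fingers behind the lid, with the tub still slightly rotated (about -4.7°) and roughly 65–70 mm short of the cross. I'll push a bit more and re-measure with the same camera.

{"op": "apply_moves", "data": {
  "deltas": [
    [0, 0, 0, -0.018, 0.1, 0, 0.6],
    [0, 0, 0, -0.018, 0.1, 0, 0.6],
    [0, 0, 0, -0.018, 0.1, 0, 0.6],
    [0, 0, 0, -0.018, 0.1, 0, 0.6],
    [0, 0, 0, 0, 0, 0, 0.6]
  ]
}}

```text
time_s: 5.75
tcp_pos: [0.5838, -0.1486, 0.0713]
orientation: [-0.0, 0.641, 0.768, 0.0]
force: [-0.3, 0.2, -0.1]
grip_width: 0.051
grip_force: 0.0
```

```bash
cat > side.py <<'E'
from h import *
i=optics.grab_frame("side")
c,yaw,_,_=frame(); r,_=lid("side",i,.1035); a=r[2] if r[1][0]>r[1][1] else r[2]+90
s=ctrl.read_state()
print(np.round(r[1],1),toS((np.array(r[0])+[2.7,-4.8])/1000,c,yaw),(a-np.degrees(yaw))%180-90,"tcp",toS(s["tcp_pos"],c,yaw),s["force"].round(1),s["time_s"])
E
python3 side.py; python3 look.py p2
```

```text
[ 95.5 119.9] [[ -3.87114955 -49.57605194]] -5.752431572257365 tcp [[   4.03483579 -119.25643783]] [-0.2  0.2  0.3] 5.8
tub stage [[ 6.1 -8.3]] yaw 65.54 [ 49.8 101.7]
tcp stage [[   4.  -119.5]] [ 0.584  -0.1491  0.0714] tool yaw rel 0.07 F [ 0.1 -0.5 -1. ] 5.85
```

View pics/p2.png

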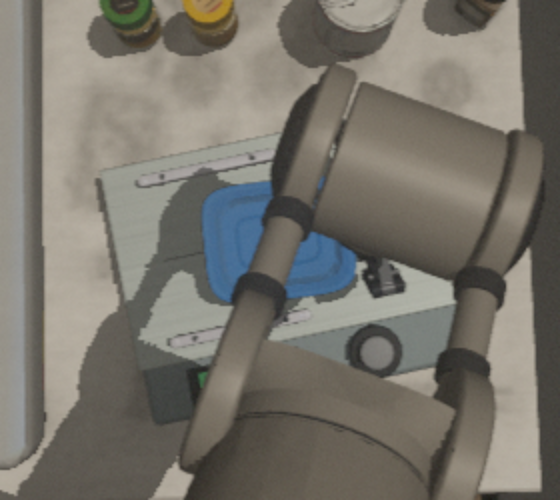

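The top view is partly covered by the wrist, but the lid's front edge and parts of its sides are visible. It looks nearly square, so I'll fit those edges.

```bash
cat > edge.py <<'E'
from h import *
img=optics.grab_frame("top"); c,yaw,_,_=frame(); hsv=cv2.cvtColor(img,cv2.COLOR_BGR2HSV)
m=cv2.inRange(hsv,(100,120,50),(125,255,255))
pts=np.vstack([k[:,0] for k in cv2.findContours(m,0,cv2.CHAIN_APPROX_NONE)[0] if cv2.contourArea(k)>60])
P=toS(ray("top",pts,.1035),c,yaw)
Y=P[:,1].max()
def fit(S,ax,name):
    if len(S)<6: print(name,"few",len(S)); return
    p=np.polyfit(S[:,1-ax],S[:,ax],1); r=S[:,ax]-np.polyval(p,S[:,1-ax]); k=abs(r)<1.5
    p=np.polyfit(S[k,1-ax],S[k,ax],1); print(name,"n",k.sum(),"slope deg",np.degrees(np.arctan(p[0])).round(2),"at mid",np.polyval(p,S[k,1-ax].mean()).round(1),"range",S[k,1-ax].min().round(),S[k,1-ax].max().round())
fit(P[(P[:,1]>Y-5)&(abs(P[:,0])<32)],1,"front(+y)")
fit(P[(P[:,0]>38)&(P[:,1]<Y-22)&(P[:,1]>Y-100)],0,"+x")
fit(P[(P[:,0]<-38)&(P[:,1]<Y-22)&(P[:,1]>Y-100)],0,"-x")
s=ctrl.read_state(); print("tcp",toS(s["tcp_pos"],c,yaw).round(1),s["tcp_pos"].round(4),s["time_s"])
E
python3 edge.py
```

```text
front(+y) n 29 slope deg -4.25 at mid 11.3 range -31.0 18.0
+x n 26 slope deg 3.69 at mid 44.3 range -49.0 -10.0
-x n 8 slope deg 11.8 at mid -51.4 range -86.0 -46.0
tcp [[   4.  -119.6]] [ 0.584  -0.1492  0.0714] 5.9
```

The front-edge and side-edge slopes agree: yaw is about -4°, centre about (-4,-50). I'll turn the tool by +5° to correct the yaw and continue.

{"op": "apply_moves", "data": {
  "deltas": [
    [0, 0, 0.014, 0, 0, 0, 0.6],
    [0, 0, 0.014, 0, 0, 0, 0.6],
    [0, 0, 0, -0.018, 0.1, 0, 0.6],
    [0, 0, 0, -0.018, 0.1, 0, 0.6],
    [0, 0, 0, -0.018, 0.1, 0, 0.6]
  ]
}}

```text
time_s: 6.52
tcp_pos: [0.5813, -0.1339, 0.0714]
orientation: [0.0, 0.606, 0.795, 0.0]
force: [0.7, -1.2, 0.6]
grip_width: 0.0513
grip_force: 0.8
```

{"op": "apply_moves", "data": {
  "deltas": [
    [0, 0, 0, -0.018, 0.1, 0, 0.6],
    [0, 0, 0, -0.018, 0.1, 0, 0.6],
    [0, 0, 0, -0.018, 0.1, 0, 0.6],
    [0, 0, 0, -0.01, 0.05, 0, 0.6],
    [0, 0, 0, 0, 0, 0, 0.6]
  ]
}}

```text
time_s: 7.15
tcp_pos: [0.578, -0.1164, 0.0713]
orientation: [-0.0, 0.606, 0.795, 0.0]
force: [0.4, -0.5, 0.2]
grip_width: 0.0513
grip_force: 0.1
```

```bash
python3 edge.py; python3 side.py
```

```text
front(+y) n 36 slope deg -2.88 at mid 42.4 range -31.0 24.0
+x few 0
-x n 11 slope deg 7.44 at mid -56.3 range -45.0 6.0
tcp [[  3.9 -86.4]] [ 0.5779 -0.1165  0.0712] 7.2
[ 96.6 116.9] [[ -9.16574992 -18.06251495]] 1.238391219795858 tcp [[  3.84049195 -86.46194682]] [ 0.3  0.3 -0.1] 7.25
```

{"op": "apply_moves", "data": {
  "deltas": [
    [0, 0, 0, 0.06, -0.3, 0, 0.6],
    [0, 0, 0, 0, 0, 0.9, 0.6],
    [0, 0, 0, 0, 0, 0.9, 0.6],
    [0, 0, 0.059, 0, 0, 0.9, 0.8],
    [0, 0, 0.059, -0.6, 0.2, 0.9, 1]
  ]
}}

```text
time_s: 7.88
tcp_pos: [0.5517, -0.1232, 0.2525]
orientation: [0.001, 0.447, 0.894, 0.0]
force: [0.7, 0.4, -0.1]
grip_width: 0.0838
grip_force: 0.0
```

{"op": "apply_moves", "data": {
  "deltas": [
    [0, 0, 0.059, -0.6, 0.3, 0, 1],
    [0, 0, 0.059, -0.6, 0.3, 0, 1],
    [0, 0, 0.059, -0.6, 0.3, 0, 1],
    [0, 0, 0.059, -0.6, 0.3, 0, 1],
    [0, 0, 0.059, 0, 0.12, 0, 1]
  ]
}}

```text
time_s: 8.5
tcp_pos: [0.4296, -0.0559, 0.2518]
orientation: [-0.0, -0.0, 1.0, 0.0]
force: [1.9, -0.6, 1.1]
grip_width: 0.0857
grip_force: 0.0
```

{"op": "apply_moves", "data": {
  "deltas": [
    [0, 0, 0.059, 0, 0, 0, 1],
    [0, 0, 0, 0, 0, 0, 1]
  ]
}}

```text
time_s: 8.75
tcp_pos: [0.4313, -0.0564, 0.2515]
orientation: [0.0, -0.089, 0.996, -0.0]
force: [0.5, -1.0, -0.0]
grip_width: 0.0853
grip_force: 0.0
```

```bash
python3 edge.py; python3 side.py; python3 look.py p3
```

```text
front(+y) n 35 slope deg -2.96 at mid 41.7 range -31.0 26.0
+x few 0
-x n 47 slope deg -0.55 at mid -57.5 range -55.0 21.0
tcp [[-129.8   -1.1]] [ 0.4312 -0.0564  0.2514] 8.8
[ 95.3 116.6] [[ -9.82186446 -17.51284566]] 0.4286282650839439 tcp [[-129.78372017   -1.02817214]] [-0.3 -0.3 -0.4] 8.85
tub stage [[-10.5 -16.1]] yaw 0.05 [ 95.9 120. ]
tcp stage [[-129.8   -1. ]] [ 0.4312 -0.0562  0.2513] tool yaw rel 89.85 F [ 0.  -0.6 -0. ] 8.9
```

View pics/p3.png

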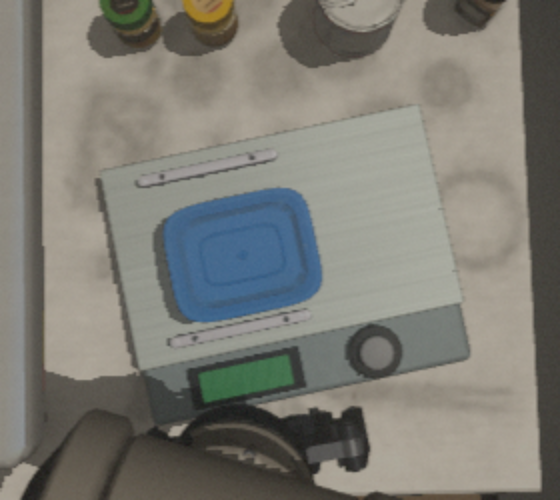

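The view is clear: the tub sits at stage (-10.5,-16.1), yaw about 0°. Next, push it in +x from the console side with the fingers wide apart.

{"op": "apply_moves", "data": {
  "deltas": [
    [0, 0, 0, 0.45, -0.07, 0, 0.8],
    [0, 0, 0, 0.45, -0.07, -0.9, 0.8],
    [0, 0, 0, 0, 0, -0.9, 0.8],
    [0, 0, 0, 0, 0, -0.9, 0.8],
    [0, 0, 0, 0, 0, -0.9, 0.8]
  ]
}}

```text
time_s: 9.52
tcp_pos: [0.4762, -0.0631, 0.0699]
orientation: [0.0, -0.089, 0.996, -0.0]
force: [0.6, -0.5, -0.6]
grip_width: 0.0685
grip_force: 0.0
```

{"op": "apply_moves", "data": {
  "deltas": [
    [0, 0, 0, 0.1, 0.018, 0, 0.8],
    [0, 0, 0, 0.1, 0.018, 0, 0.8],
    [0, 0, 0, 0.1, 0.018, 0, 0.8],
    [0, 0, 0, 0.1, 0.018, 0, 0.8],
    [0, 0, 0, 0.08, 0.014, 0, 0.8]
  ]
}}

```text
time_s: 10.15
tcp_pos: [0.5005, -0.0585, 0.072]
orientation: [0.0, -0.09, 0.996, -0.0]
force: [-2.1, -0.3, 1.1]
grip_width: 0.068
grip_force: 1.0
```

{"op": "apply_moves", "data": {
  "deltas": [
    [0, 0, 0, 0, 0, 0, 0.8]
  ]
}}

```text
time_s: 10.28
tcp_pos: [0.5006, -0.0585, 0.0716]
orientation: [0.0, -0.09, 0.996, -0.0]
force: [0.6, -0.2, -0.1]
grip_width: 0.0685
grip_force: 0.0
```

```bash
python3 edge.py; python3 side.py; python3 look.py p4
```

```text
front(+y) n 8 slope deg -4.3 at mid 41.3 range 20.0 31.0
+x n 47 slope deg 0.45 at mid 44.0 range -56.0 21.0
-x few 0
tcp [[-62.1 -15.5]] [ 0.5004 -0.0585  0.0715] 10.325
[ 94.  117.3] [[ -1.4626012 -16.9001936]] 0.16854602021089704 tcp [[-62.21822269 -15.44505398]] [ 0.1 -0.8  0. ] 10.375
tub stage [[ 19.1 -26.5]] yaw -25.5 [132.7  71.9]
tcp stage [[-62.3 -15.4]] [ 0.5002 -0.0585  0.0713] tool yaw rel 90.06 F [-0.   0.3 -0.1] 10.425
```

View pics/p4.png

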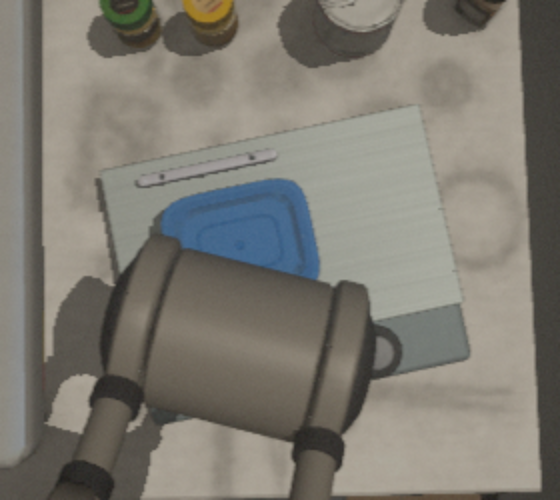

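The wrist covers the near half of the lid. Its +x edge reads 44 mm, so about 2.5 mm remain. I'll finish the side push, back off, then set up the y push (rotate the tool back while high) and look.

{"op": "apply_moves", "data": {
  "deltas": [
    [0, 0, 0, 0.025, 0.004, 0, 0.8],
    [0, 0, 0, 0.025, 0.004, 0, 0.8],
    [0, 0, 0, 0, 0, 0, 0.8],
    [0, 0, 0, -0.3, -0.054, 0, 0.8],
    [0, 0, 0, -0.3, -0.054, 0.3, 0.8]
  ]
}}

```text
time_s: 11.05
tcp_pos: [0.4718, -0.0634, 0.0857]
orientation: [-0.001, -0.09, 0.996, 0.0]
force: [0.0, 0.7, -0.1]
grip_width: 0.0682
grip_force: 0.0
```

{"op": "apply_moves", "data": {
  "deltas": [
    [0, 0, 0, -0.3, 0, 0.9, 0.8],
    [0, 0, 0, -0.3, 0, 0.9, 0.8],
    [0, 0, 0, -0.3, 0, 0.9, 0.8],
    [0, 0, 0, -0.1, 0, 0.6, 0.6],
    [0, 0, 0, 0, 0, 0, 0.6]
  ]
}}

```text
time_s: 11.68
tcp_pos: [0.4237, -0.0639, 0.2536]
orientation: [0.003, -0.09, 0.996, -0.001]
force: [-0.2, 0.2, -1.3]
grip_width: 0.051
grip_force: 0.0
```

```bash
python3 edge.py; python3 side.py; python3 look.py
```

```text
front(+y) n 38 slope deg -0.45 at mid 42.4 range -31.0 32.0
+x n 43 slope deg 0.55 at mid 45.4 range -55.0 19.0
-x n 47 slope deg -0.4 at mid -48.2 range -54.0 22.0
tcp [[-139.2   -6.8]] [ 0.423  -0.0636  0.2519] 11.725
[ 95.7 115.8] [[ -0.61616944 -17.53615392]] -0.20475739318021624 tcp [[-139.58397988   -6.49399115]] [ 0.1 -0.3 -0.1] 11.775
tub stage [[ -1.1 -15.8]] yaw 0.32 [ 95.9 120.2]
tcp stage [[-139.8   -6.4]] [ 0.4223 -0.0634  0.2503] tool yaw rel 90.06 F [-0.4  1.  -0.8] 11.825
```

{"op": "apply_moves", "data": {
  "deltas": [
    [0, 0, -0.056, 0.341, -0.16, 0, 0.6],
    [0, 0, -0.056, 0.341, -0.16, 0, 0.6],
    [0, 0, -0.056, 0.341, -0.16, 0, 0.6],
    [0, 0, -0.056, 0.341, -0.16, 0, 0.6],
    [0, 0, -0.056, 0.341, -0.16, 0, 0.6]
  ]
}}

```text
time_s: 12.45
tcp_pos: [0.5081, -0.1036, 0.2494]
orientation: [-0.002, 0.345, 0.938, 0.0]
force: [0.1, -0.5, 0.3]
grip_width: 0.0516
grip_force: 0.0
```

{"op": "apply_moves", "data": {
  "deltas": [
    [0, 0, -0.056, 0.341, -0.16, 0, 0.6],
    [0, 0, -0.056, 0.341, -0.16, 0, 0.6],
    [0, 0, -0.056, 0.341, -0.16, 0, 0.6],
    [0, 0, -0.052, 0.341, -0.16, 0, 0.6],
    [0, 0, 0, 0, 0, -0.5, 0.6]
  ]
}}

```text
time_s: 13.08
tcp_pos: [0.5776, -0.1362, 0.2253]
orientation: [0.001, 0.642, 0.767, 0.0]
force: [-0.1, 1.5, -0.4]
grip_width: 0.0513
grip_force: 0.0
```

```bash
python3 side.py; python3 -c "
from h import *
print(ctrl.read_state()['orientation'],ctrl.read_state()['tcp_pos'])"
```

```text
[ 95.5 117.3] [[ -0.60281085 -16.85393316]] -0.3771731265176186 tcp [[  -2.38465428 -104.19627172]] [-1.3  0.9 -3.4] 13.125
[-0.00348248  0.64088856  0.76762518 -0.00114274] [ 0.57495982 -0.13516817  0.22049868]
```

{"op": "apply_moves", "data": {
  "deltas": [
    [0, 0, 0, 0, 0, -0.9, 0.6],
    [0, 0, 0, 0, 0, -0.9, 0.6],
    [0, 0, 0, 0, 0, -0.9, 0.6],
    [0, 0, 0, 0, 0, -0.4, 0.6],
    [0, 0, 0, 0, 0, 0, 0.6]
  ]
}}

```text
time_s: 13.75
tcp_pos: [0.5744, -0.1348, 0.0686]
orientation: [-0.003, 0.641, 0.768, -0.001]
force: [-0.8, 0.1, -0.2]
grip_width: 0.0512
grip_force: 0.0
```

{"op": "apply_moves", "data": {
  "deltas": [
    [0, 0, 0, -0.028, 0.157, 0, 0.6],
    [0, 0, 0, -0.021, 0.118, 0, 0.6],
    [0, 0, 0, -0.018, 0.1, 0, 0.6],
    [0, 0, 0, -0.018, 0.1, 0, 0.6],
    [0, 0, 0, -0.014, 0.08, 0, 0.6]
  ]
}}

```text
time_s: 14.38
tcp_pos: [0.5714, -0.1077, 0.0718]
orientation: [0.001, 0.641, 0.768, 0.0]
force: [0.7, -2.5, 1.4]
grip_width: 0.0509
grip_force: 1.0
```

{"op": "apply_moves", "data": {
  "deltas": [
    [0, 0, 0, -0.01, 0.06, 0, 0.6],
    [0, 0, 0, -0.007, 0.04, 0, 0.6],
    [0, 0, 0, 0, 0, 0, 0.6]
  ]
}}

```text
time_s: 14.75
tcp_pos: [0.5701, -0.1026, 0.0712]
orientation: [-0.0, 0.641, 0.768, 0.0]
force: [0.5, -1.5, 1.2]
grip_width: 0.0514
grip_force: 0.4
```

```bash
python3 edge.py; python3 side.py
```

```text
front(+y) n 36 slope deg -0.61 at mid 58.8 range -32.0 30.0
+x n 5 slope deg 7.44 at mid 44.4 range 24.0 37.0
-x n 23 slope deg 1.45 at mid -48.3 range -37.0 22.0
tcp [[ -1.4 -71.3]] [ 0.5701 -0.1026  0.0711] 14.8
[ 96.5 119.1] [[-0.6820188  -2.79953425]] 1.156888305367147 tcp [[ -1.40924125 -71.27177235]] [ 0.4 -0.5  1. ] 14.85
```

{"op": "apply_moves", "data": {
  "deltas": [
    [0, 0, 0, 0.04, -0.236, 0, 0.6],
    [0, 0, 0, 0, 0, 0.9, 0.6],
    [0, 0, 0, 0, 0, 0.9, 0.6],
    [0, 0, 0.056, 0, 0, 0.9, 0.8],
    [0, 0, 0.056, 0, 0, 0.9, 0.8]
  ]
}}

```text
time_s: 15.48
tcp_pos: [0.572, -0.1152, 0.2526]
orientation: [-0.0, 0.494, 0.869, 0.0]
force: [0.6, -1.0, -0.7]
grip_width: 0.0684
grip_force: 0.0
```

{"op": "apply_moves", "data": {
  "deltas": [
    [0, 0, 0.056, -0.56, 0.24, 0, 0.8],
    [0, 0, 0.056, -0.56, 0.24, 0, 0.8],
    [0, 0, 0.056, -0.56, 0.24, 0, 0.8],
    [0, 0, 0.056, -0.56, 0.24, 0, 0.8],
    [0, 0, 0.056, -0.56, 0.24, 0, 0.8]
  ]
}}

```text
time_s: 16.1
tcp_pos: [0.4312, -0.0547, 0.2512]
orientation: [-0.0, 0.077, 0.997, 0.0]
force: [-0.1, 0.1, 0.1]
grip_width: 0.0684
grip_force: 0.0
```

{"op": "apply_moves", "data": {
  "deltas": [
    [0, 0, 0.056, 0, 0, 0, 0.8],
    [0, 0, 0.052, 0, 0, 0, 0.8],
    [0, 0, 0, 0, 0, 0, 0.8]
  ]
}}

```text
time_s: 16.48
tcp_pos: [0.4322, -0.055, 0.2513]
orientation: [-0.0, -0.089, 0.996, 0.0]
force: [0.1, -0.7, 0.3]
grip_width: 0.0682
grip_force: 0.0
```

```bash
python3 edge.py; python3 side.py; python3 look.py;python3 look.py
```

```text
front(+y) n 36 slope deg -0.93 at mid 58.5 range -30.0 31.0
+x n 41 slope deg 0.23 at mid 45.3 range -35.0 35.0
-x n 46 slope deg -0.09 at mid -48.5 range -37.0 37.0
tcp [[-128.6    0.2]] [ 0.4322 -0.0549  0.2513] 16.525
[ 95.9 116.4] [[-0.4798119  -1.55501008]] 0.9090588681112877 tcp [[-128.52304549    0.19647406]] [ 0.4  1.  -0.2] 16.575
tub stage [[-1.6 -0. ]] yaw -0.02 [ 95.7 120.5]
tcp stage [[-128.5    0.3]] [ 0.4323 -0.0548  0.2512] tool yaw rel 89.88 F [ 0.  -0.1 -0.4] 16.625
tub stage [[-1.6  0. ]] yaw 0.05 [ 95.8 120.4]
tcp stage [[-128.5    0.3]] [ 0.4322 -0.0548  0.2512] tool yaw rel 89.92 F [0.7 0.2 0. ] 16.675
```

{"op": "apply_moves", "data": {
  "deltas": [
    [0, 0, 0, 0.497, 0.09, 0, 0.8],
    [0, 0, 0, 0.497, 0.09, -0.9, 0.8],
    [0, 0, 0, 0, 0, -0.9, 0.8],
    [0, 0, 0, 0, 0, -0.9, 0.8],
    [0, 0, 0, 0, 0, -0.9, 0.8]
  ]
}}

```text
time_s: 17.3
tcp_pos: [0.4821, -0.0456, 0.0699]
orientation: [0.0, -0.089, 0.996, -0.0]
force: [-0.2, -0.4, 0.4]
grip_width: 0.0681
grip_force: 0.0
```

{"op": "apply_moves", "data": {
  "deltas": [
    [0, 0, 0, 0, 0, 0, 0.8],
    [0, 0, 0, 0.12, 0.021, 0, 0.8],
    [0, 0, 0, 0.12, 0.021, 0, 0.8],
    [0, 0, 0, 0.06, 0.011, 0, 0.8],
    [0, 0, 0, 0.04, 0.007, 0, 0.8]
  ]
}}

```text
time_s: 17.92
tcp_pos: [0.4993, -0.0425, 0.072]
orientation: [0.0, -0.09, 0.996, -0.0]
force: [-2.5, -0.1, 0.8]
grip_width: 0.0682
grip_force: 1.0
```

```bash
python3 edge.py; python3 side.py
```

```text
front(+y) n 12 slope deg 5.35 at mid 56.9 range 8.0 30.0
+x n 47 slope deg 0.1 at mid 45.5 range -40.0 37.0
-x few 0
tcp [[-60.4   0.5]] [ 0.4992 -0.0425  0.0718] 17.975
[ 94.3 117.5] [[-0.02455323 -0.98784446]] -0.5991579897988686 tcp [[-60.58428131   0.45858421]] [-1.  -0.3 -0.4] 18.025
```

Contact is made. Two more millimetres, then back off, rise and look; I'll close the fingers for the key on the way.

{"op": "apply_moves", "data": {
  "deltas": [
    [0, 0, 0, 0.02, 0.004, 0, 0.8],
    [0, 0, 0, 0.016, 0.003, 0, 0.8],
    [0, 0, 0, 0, 0, 0, 0.8],
    [0, 0, 0, -0.3, -0.054, 0, 0.8],
    [0, 0, 0, -0.3, -0.054, 0.3, 0.8]
  ]
}}

```text
time_s: 18.65
tcp_pos: [0.47, -0.0475, 0.0857]
orientation: [-0.001, -0.09, 0.996, 0.0]
force: [-0.6, -0.2, 0.0]
grip_width: 0.0681
grip_force: 0.0
```

{"op": "apply_moves", "data": {
  "deltas": [
    [0, 0, 0, -0.4, 0, 0.9, 0],
    [0, 0, 0, -0.4, -0.2, 0.9, 0],
    [0, 0, 0, -0.3, -0.2, 0.9, 0],
    [0, 0, 0, -0.1, 0, 0.6, 0],
    [0, 0, 0, 0, 0, 0, 0]
  ]
}}

```text
time_s: 19.27
tcp_pos: [0.4118, -0.0681, 0.2535]
orientation: [0.003, -0.09, 0.996, -0.001]
force: [-1.0, -1.0, -0.8]
grip_width: -0.0001
grip_force: 0.0
```

```bash
python3 edge.py; python3 side.py; python3 look.py p5; python3 - <<'E'
from h import *
c,yaw,_,_=frame()
for n in("top","side"):
    i=optics.grab_frame(n); u,v=proj(n,[[.466,-.159,.059]])[0].astype(int)
    if n=="side": cv2.imwrite("pics/key_s.png",cv2.resize(i[v-35:v+35,u-35:u+35],None,fx=6,fy=6,interpolation=cv2.INTER_CUBIC)); print("crop org",u-35,v-35)
    hsv=cv2.cvtColor(i,cv2.COLOR_BGR2HSV)[v-35:v+35,u-35:u+35]
    m=(hsv[...,2]<55).astype(np.uint8)   # black collar
    k=max(cv2.findContours(m,0,cv2.CHAIN_APPROX_NONE)[0],key=cv2.contourArea)
    e=cv2.fitEllipse(k); p=np.array(e[0])+[u-35,v-35]; print(n,"collar ellipse",e,p,toS(ray(n,[p],.05),c,yaw))
E
```

```text
front(+y) n 35 slope deg -1.12 at mid 58.5 range -28.0 31.0
+x n 46 slope deg 0.12 at mid 46.5 range -38.0 37.0
-x n 46 slope deg -0.05 at mid -47.2 range -38.0 37.0
tcp [[-151.6   -8.7]] [ 0.4112 -0.0678  0.2519] 19.325
[ 96.  116.8] [[ 0.9423391  -1.56032273]] 0.9892438046347252 tcp [[-151.98115232   -8.40450887]] [0.1 0.1 0.1] 19.375
tub stage [[-0.3 -0. ]] yaw 0.06 [ 95.7 120.5]
tcp stage [[-152.2   -8.2]] [ 0.4105 -0.0674  0.2504] tool yaw rel 90.07 F [0.2 0.2 0.2] 19.425
top collar ellipse ((28.054283142089844, 33.2854118347168), (1.4099758863449097, 4.773995399475098), 24.20835304260254) [359.05428314 323.28541183] [[-107.63829623  -96.80263337]]
crop org 379 203
side collar ellipse ((35.08116912841797, 43.73332977294922), (20.139270782470703, 24.62618064880371), 97.28307342529297) [414.08116913 246.73332977] [[-114.88034759  -98.66941417]]
```

View pics/p5.png

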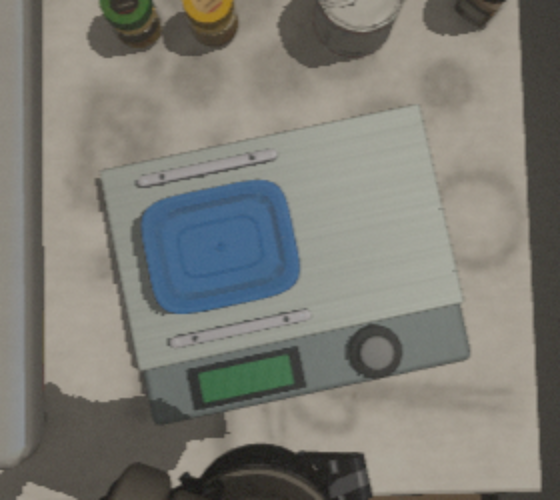

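View pics/key_s.png

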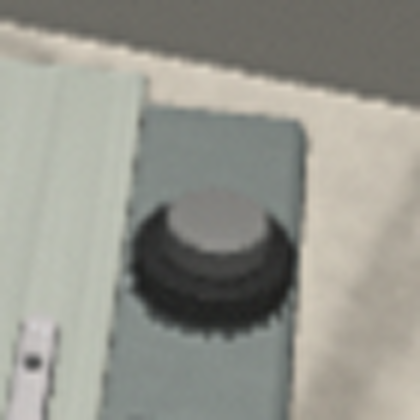

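The tub is at (-0.3, 0.0) mm with yaw about 0°, so it is placed. The key top is at about pixel (369,326) in the top view and (415,239.5) in the side view.

```bash
python3 -c "
from h import *
print(ray('top',[[368.5,326]],.059),ray('side',[[415.2,239.5]],.059))"
```

```text
[[ 0.46581657 -0.16189048  0.059     ]] [[ 0.46427501 -0.15801739  0.059     ]]
```

{"op": "apply_moves", "data": {
  "deltas": [
    [0, 0, 0, 0.37, -0.62, 0, 0],
    [0, 0, 0, 0.37, -0.62, 0, 0],
    [0, 0, 0, 0.37, -0.62, 0, 0],
    [0, 0, 0, 0, 0, -0.9, 0],
    [0, 0, 0, 0, 0, -0.9, 0]
  ]
}}

```text
time_s: 20.15
tcp_pos: [0.4662, -0.1609, 0.1591]
orientation: [-0.0, -0.09, 0.996, 0.0]
force: [0.1, 0.6, 0.0]
grip_width: -0.0001
grip_force: 0.0
```

{"op": "apply_moves", "data": {
  "deltas": [
    [0, 0, 0, 0, 0, -0.9, 0],
    [0, 0, 0, 0, 0, -0.5, 0],
    [0, 0, 0, 0, 0, -0.2, 0],
    [0, 0, 0, 0, 0, 0, 0]
  ]
}}

```text
time_s: 20.65
tcp_pos: [0.4661, -0.1605, 0.0808]
orientation: [-0.001, -0.09, 0.996, 0.0]
force: [0.1, 0.1, 0.9]
grip_width: 0.0002
grip_force: 0.0
```

Right over the key (both views agree within 2–3 mm). Pressing in small steps.

{"op": "apply_moves", "data": {
  "deltas": [
    [0, 0, 0, 0, 0, -0.16, 0],
    [0, 0, 0, 0, 0, -0.16, 0],
    [0, 0, 0, 0, 0, -0.08, 0],
    [0, 0, 0, 0, 0, -0.04, 0],
    [0, 0, 0, 0, 0, 0, 0]
  ]
}}

```text
time_s: 21.28
tcp_pos: [0.4663, -0.1607, 0.0594]
orientation: [0.0, -0.09, 0.996, 0.0]
force: [0.6, -0.3, 0.3]
grip_width: -0.0002
grip_force: 0.0
```

{"op": "apply_moves", "data": {
  "deltas": [
    [0, 0, 0, 0, 0, -0.04, 0],
    [0, 0, 0, 0, 0, -0.04, 0],
    [0, 0, 0, 0, 0, 0, 0]
  ]
}}

```text
time_s: 21.65
tcp_pos: [0.4664, -0.1607, 0.0555]
orientation: [0.0, -0.09, 0.996, -0.0]
force: [-0.6, 0.0, 2.9]
grip_width: 0.0
grip_force: 1.7
```

{"op": "apply_moves", "data": {
  "deltas": [
    [0, 0, 0, 0, 0, -0.02, 0],
    [0, 0, 0, 0, 0, 0, 0]
  ]
}}

```text
time_s: 21.9
tcp_pos: [0.4664, -0.1607, 0.0545]
orientation: [0.0, -0.09, 0.996, -0.0]
force: [0.6, -0.1, 3.8]
grip_width: -0.0
grip_force: 2.0
```

{"op": "apply_moves", "data": {
  "deltas": [
    [0, 0, 0, 0, 0, -0.02, 0],
    [0, 0, 0, 0, 0, -0.016, 0],
    [0, 0, 0, 0, 0, 0, 0]
  ]
}}

```text
time_s: 22.28
tcp_pos: [0.4665, -0.1607, 0.053]
orientation: [0.0, -0.09, 0.996, -0.0]
force: [-1.1, -0.1, 9.0]
grip_width: 0.0003
grip_force: 4.3
```

{"op": "apply_moves", "data": {
  "deltas": [
    [0, 0, 0, 0, 0, -0.016, 0],
    [0, 0, 0, 0, 0, 0, 0],
    [0, 0, 0, 0, 0, 0, 0]
  ]
}}

```text
time_s: 22.65
tcp_pos: [0.4665, -0.1607, 0.0529]
orientation: [0.0, -0.09, 0.996, -0.0]
force: [-3.0, 2.0, 15.5]
grip_width: -0.0002
grip_force: 7.8
```

The key is hard on its stop at z = 0.053 with 15 N, so it is fully down. Releasing, moving clear and checking.

{"op": "apply_moves", "data": {
  "deltas": [
    [0, 0, 0, 0, 0, 0.1, 0],
    [0, 0, 0, 0, 0, 0.3, 0],
    [0, 0, 0, 0, 0, 0.9, 0],
    [0, 0, 0, 0, 0, 0.9, 0],
    [0, 0, 0, -0.3, 0, 0.9, 0]
  ]
}}

```text
time_s: 23.28
tcp_pos: [0.4512, -0.1605, 0.2084]
orientation: [-0.0, -0.09, 0.996, 0.0]
force: [-0.1, 0.1, 0.8]
grip_width: 0.0002
grip_force: 0.0
```

{"op": "apply_moves", "data": {
  "deltas": [
    [0, 0, 0, -0.6, 0.2, 0.5, 0],
    [0, 0, 0, -0.3, 0.2, 0, 0],
    [0, 0, 0, 0, 0, 0, 0],
    [0, 0, 0, 0, 0, 0, 0]
  ]
}}

```text
time_s: 23.78
tcp_pos: [0.4066, -0.1409, 0.2317]
orientation: [-0.0, -0.09, 0.996, 0.0]
force: [0.9, 0.1, 0.3]
grip_width: 0.0003
grip_force: 0.0
```

```bash
python3 edge.py; python3 look.py; python3 side.py
```

```text
front(+y) n 36 slope deg -0.99 at mid 58.4 range -30.0 31.0
+x n 46 slope deg 0.47 at mid 46.5 range -38.0 37.0
-x n 47 slope deg -0.31 at mid -47.2 range -39.0 37.0
tcp [[-169.   -79.9]] [ 0.4067 -0.1409  0.2315] 23.825
tub stage [[-0.4  0.1]] yaw 0.06 [ 95.8 120.2]
tcp stage [[-169.   -79.9]] [ 0.4066 -0.1409  0.2314] tool yaw rel 90.06 F [ 0.3 -0.4  0.1] 23.875
[ 95.7 116.7] [[ 0.94680791 -1.49412025]] 0.53710204285494 tcp [[-169.05970184  -79.8147191 ]] [-0.3 -0.2  0.1] 23.925
```

```bash
python3 -c "
from plant import ticket
print(ticket.hand_in())"
```

```text
the job is handed in; nothing more can be done
None
```

The tub stands square and centred between the stops, reading within about 0.5 mm and 0.1° in the top camera (the side camera differed by up to 1.5 mm). The key was pressed to its stop and released, the jars and tin were not touched, and the job was handed in at about 24 s.

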